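Eject a bushing from its nest for measuring

TASK

Get the plain bushing (the one with the bore) ready for measuring: press down the rocker pad in front of its nest so that the ejector lifts it out of the hole, then let go of the pad, grip the raised bushing and stand it upright on the small iron plate, setting it down rather than dropping it. Leave the stepped plug down in the other nest.

Things in the scene. Friction and masses are not known exactly. Their poses are not given: they have to be found in the camera images.
- bushing: Plain steel tube, 44 mm outside, 22 mm bore, 36 mm high, 0.32 kg; origin: centre of its underside, z up its axis. Starts sunk in either nest of the stand, top 2 mm below the block's top. Its rocker pad pressed fully down, an ejector pin lifts it straight up 32 mm, so its top is 30 mm above the block; stiff pivot: it stays up when the pad is let go.
- stepped_plug: Bystander in the stand's other nest: solid stepped steel plug, 70 mm high, 44 mm diameter for its lower 26 mm and 20 mm above, so its thin end stands 32 mm above the block. Origin: centre of its underside.
- stand: Fixed; origin under its base's centre, z up. Dark block (66 x 170 mm, top 104 mm up) with two round nests at x +75, y +48 and -48 mm, 46 mm wide, 38 deep. Each has its own rocker along x, pivot at x 0, to a round black 40 mm pad at x -73, same y as its nest. Pad top 61 mm above the table, 29 fully down (stop); takes about 12 N and stays down. It works that nest's ejector.
- plate: Fixed dark cast-iron plate, 150 x 150 mm, its flat top 30 mm above the table. Origin: centre of its underside, on the table; x and y along its edges.
There are look-alikes about, which are no part of the job. What is shaped like the bushing but orange or pink is not meant.

How it is judged:
On the way, in this order (a step that is already met when the one before it is completed fails the run):
1. the bushing stands raised in its nest on the ejector, at least 20 mm up, untouched by the fingers (z of bushing in the frame of stand between 0.086 and 0.104 m and x of bushing in the frame of stand between 0.065 and 0.085 m and contact force between the fingers and bushing below 0.1 N), for 0.2 s.
2. the bushing is held by the fingers, clear of its nest (z of bushing in the frame of stand above 0.11 m and contact force between the fingers and bushing above 1 N), for 0.1 s.
At the end, for the whole second after the job is handed in: The bushing stands upright (within 10 degrees), released and at rest on the iron plate's top, its axis within 70 mm of the plate's centre along both edges; the stepped plug is within 12 mm of where it started in its nest (x of bushing in the frame of plate between -0.07 and 0.07 m and y of bushing in the frame of plate between -0.07 and 0.07 m and z of bushing in the frame of plate between 0.026 and 0.036 m and angle between bushing's own z axis and vertical below 0.17 rad and linear speed of bushing below 0.02 m/s and contact force between the fingers and bushing below 0.1 N and distance of stepped_plug from where it was at the start of the episode below 0.012 m); the robot touches nothing.
It fails at once if the stepped plug is raised or shifted by more than 12 mm (distance of stepped_plug from where it was at the start of the episode above 0.012 m).
It fails at once if the bushing is let go more than 20 mm above the plate (horizontal distance between bushing and plate below 0.12 m and z of bushing in the frame of plate above 0.05 m and contact force between the fingers and bushing below 0.02 N).
It also fails if it takes over 48 s, if anything falls off the work surface, if the arm or the gripper's body presses on something with over 40 N, if the wrist force passes 120 N, or if a joint passes its speed limit or range.

ROBOT

A 7-joint arm with a two-finger parallel gripper is mounted at the origin on the work surface. World frame = base frame: x ahead of the robot, y to its left, z up, the work surface at z = 0. Lengths are in m, angles in rad, forces in N, time in s.
With the tool pointing down it reaches from about 0.35 to 0.9 m from the base axis. Payload 19.9 kg.
Tool frame: the origin (TCP) lies between the finger pads; the fingertips stand 25 mm ahead of it and the grasp point (between the pads) lies 6 mm ahead of it (bot.tip_extent is the z of the fingertips in the tool frame, in m); z points along the fingers, y is the direction in which the jaws open and shut (so a half turn about z gives the same grasp; the last joint's range is limited). The gripper opens to 94 mm and grips with 3 to 60 N. Pads are 16 mm wide; open, the fingers measure 119 mm over their backs; the gripper's body (75 mm by 177 mm) begins 78 mm behind the grasp point.
Start: joints at [-1.204, 0.417, -0.01, 1.614, 0.005, 1.111, -0.053], TCP at [0.248, 0.573, 0.23] pointing down, gripper open.
Joint ranges: [-2.81, 2.81], [-0.39, 2.02], [-1.27, 1.25], [0.06, 2.57], [-1.19, 4.33], [0.19, 2], [-2.82, 2.82]. Speed limits (rad/s): [1.89, 1.89, 2.39, 2.39, 3.01, 3.01, 3.01].

INTERFACE

Orientations are given as [roll, pitch, yaw] about the fixed x, y, z axes, in that order (R = Rz(yaw) Ry(pitch) Rx(roll)).
In Python, from plant import bot, grip, solver, monitor, imaging, ticket gives the robot as it stands. Calls block until the motion is done:
- bot.goto(position, orientation): joint-space move of the TCP to a pose.
- bot.move_straight(position, ori=None, speed=0.15, until_force=None): straight line of the TCP; ori=None keeps the orientation; speed is the mean speed in m/s. With until_force (N) it stops when the force on the tool has changed by that much, and returns True; else False.
- bot.move_joints(angles): joint-space move.
- grip(opening, force=None): finger opening in m; force is the grip in N (None keeps the last); returns when the fingers have stopped.
- bot.pause(seconds).
- solver.inverse_kinematics(position, orientation): joint angles nearest the present ones, or None.
- monitor.observe(): the state.
- imaging.read_camera(name): name is "scene" or "top" or "wrist"; returns the picture (480x640x3 uint8, blue, green, red); there is no depth.
- imaging.camera_model(name): a dict with "fovy" (degrees; the focal length in pixels is half the picture's height over the tangent of half this angle, whatever the lens; pixels are square), "cx", "cy" (the principal point, pixels), "k1" (the pictures are not rectified: a ray, as slopes to the right and down, at radius r is drawn at 1 + k1 r^2 times it, then the intrinsics apply), "R" (3x3) and "t" (3): a world point X has camera coordinates R X + t; the wrist camera has in their place "T_tool_cam" (4x4, takes a point from camera to tool coordinates, whose origin is the TCP and whose axes are the flange's). Camera axes: x right, y down, z forward; pixel columns grow to the right and rows downward; lengths in m; the calibration is good to about 2 mm. A picture is of the moment at which its call begins: read the wrist's pose just before it. camera_model takes no time and is no camera call.
A pose or a line that the arm cannot do raises bot.Unreachable and nothing moves.
- ticket.sign_off(): hands the job in, once; it reports no verdict.
The state is a dict: "t": time; "qpos": joint angles; "dq": joint speeds; "joint_torque": joint torques, N m; "eef_pos": TCP position; "tcp_rot": TCP orientation; "contact_force": force on the tool from outside, world axes, zero at the start; "wrist_torque": the same for the moment, N m; "gripper_width": finger opening in m.
Only numpy, scipy, OpenCV 4.12 (cv2) and the standard library are available. Lean on these libraries where they do the work, as an engineer would, in place of code of your own. Each camera call takes 0.05 s, during which the arm holds its last target.

## Working session

There is one attempt and no reset: what is moved stays moved. The work goes in short steps, each a Python script; the robot and the scene stay as the last script left them, time stands still between calls to the robot, and variables do not carry over. Pictures are saved under pics/ and viewed, and the job is handed in when it is done.

```bash
ls; mkdir -p pics
python3 - <<'E'
from plant import bot, grip, solver, monitor, imaging, ticket
import cv2
print(monitor.observe(), bot.tip_extent)
for n in ("scene","top","wrist"):
    cv2.imwrite(f"pics/{n}0.png", imaging.read_camera(n)); print(n, imaging.camera_model(n))
E
```

```text
pics
{'t': 0.0, 'qpos': array([-1.20347581,  0.417993  , -0.01029735,  1.61418973,  0.00471303,
        1.11068929, -0.05299631]), 'dq': array([ 0.0011062 ,  0.00208653, -0.00128112, -0.00179444,  0.00067511,
       -0.00020653,  0.00166261]), 'joint_torque': array([ 7.26365743e-04, -8.51242232e+01,  6.38886206e-01, -4.25985610e+01,
       -4.87748568e-02,  1.86778541e-02,  1.31447396e-04]), 'eef_pos': array([0.24832988, 0.57316075, 0.22980689]), 'tcp_rot': array([-3.14034120e+00,  1.06790892e-04,  2.73278483e+00]), 'contact_force': array([ 0.12210808, -0.27915008, -0.27690832]), 'wrist_torque': array([0.02908197, 0.03176094, 0.02448777]), 'gripper_width': 0.09390632926470148} 0.025
scene {'fovy': 50.53890246673187, 'cx': 325.7963671510403, 'cy': 231.12416058933283, 'k1': -0.09662156973725207, 'R': array([[ 0.54555748,  0.83798512,  0.0121645 ],
       [ 0.61799986, -0.3924506 , -0.68121854],
       [-0.56607703,  0.37916153, -0.73197905]]), 't': array([-0.36695895, -0.27990362,  1.1046663 ])}
top {'fovy': 50.37771548069224, 'cx': 320.9708660593662, 'cy': 236.46355911556392, 'k1': 3.0759685582987358e-06, 'R': array([[-0.00251509, -0.99956458,  0.02939954],
       [-0.98523646, -0.00255576, -0.17117996],
       [ 0.17118056, -0.02939603, -0.98480104]]), 't': array([0.05799024, 0.60203309, 0.75067447])}
wrist {'fovy': 67.9642339847159, 'cx': 318.13220436851765, 'cy': 243.00725459725706, 'k1': -0.035655340520169054, 'T_tool_cam': array([[ 3.27151178e-04, -9.73614229e-01, -2.28199969e-01,
         6.46944831e-02],
       [ 9.99999474e-01,  5.40281130e-04, -8.71491745e-04,
         7.56349576e-05],
       [ 9.71788901e-04, -2.28199564e-01,  9.73613894e-01,
        -1.54138728e-01],
       [ 0.00000000e+00,  0.00000000e+00,  0.00000000e+00,
         1.00000000e+00]])}
```

View pics/scene0.png

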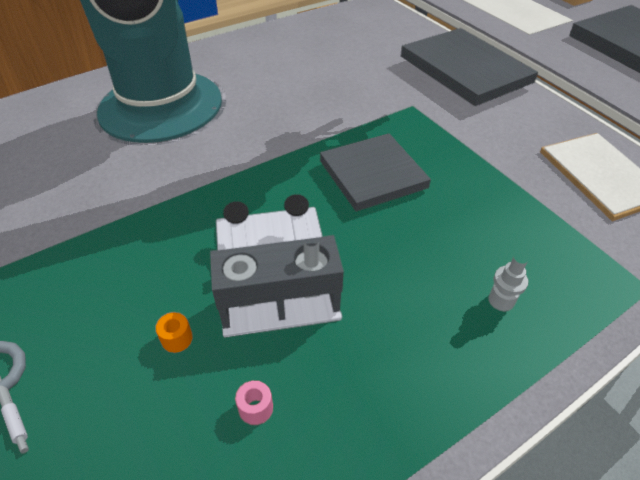

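View pics/top0.png

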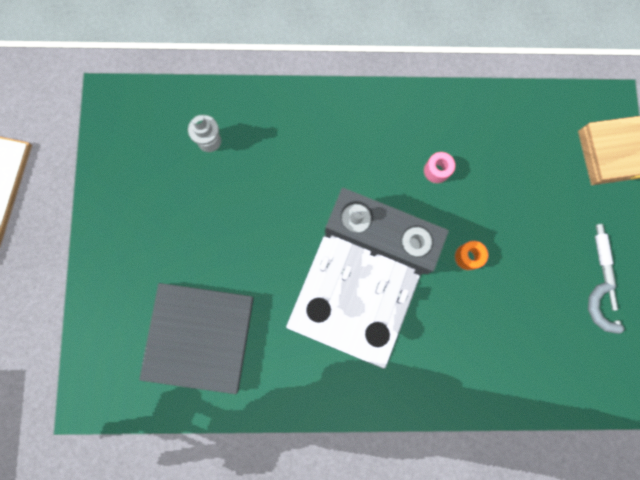

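View pics/wrist0.png

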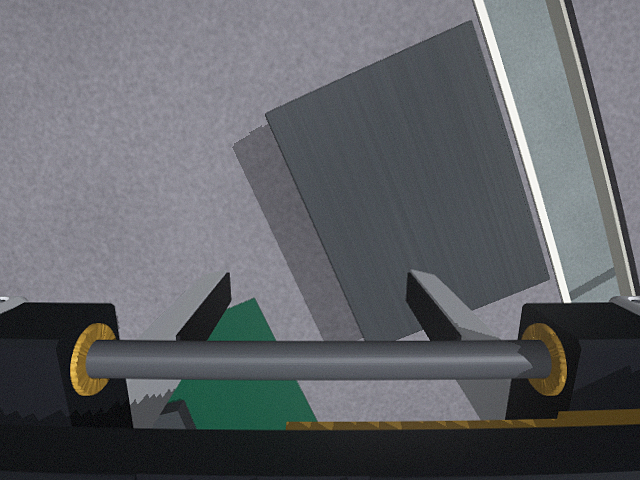

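The scene picture shows the bushing ring in the nest at about (240,267) with its pad at (236,212). The plug is at (312,260) with its pad at (297,205), and the plate is near (375,170). In the top view the bushing is at (417,241) with its pad at (377,334), the plug is at (357,217), and the plate is near (197,338). The wrist view shows a different dark slab off the cloth.

```bash
cat > h.py <<'E'
import numpy as np, cv2, json
from scipy.spatial.transform import Rotation as Ro
def cam(imaging,name,obs=None):
    m=imaging.camera_model(name); f=240/np.tan(np.radians(m["fovy"]/2))
    K=np.array([[f,0,m["cx"]],[0,f,m["cy"]],[0,0,1]]); d=np.array([m["k1"],0,0,0.])
    if "R" in m: R,t=np.array(m["R"]),np.array(m["t"])
    else:
        T=np.eye(4); T[:3,:3]=Ro.from_euler("xyz",obs["tcp_rot"]).as_matrix(); T[:3,3]=obs["eef_pos"]
        W=np.linalg.inv(T@m["T_tool_cam"]); R,t=W[:3,:3],W[:3,3]
    return K,d,R,t
def ray(c,px):
    K,d,R,t=c; u=cv2.undistortPoints(np.array([[px]],float),K,d)[0,0]
    v=R.T@np.array([u[0],u[1],1]); return -R.T@t, v/np.linalg.norm(v)
def onz(c,px,z):
    o,v=ray(c,px); return o+v*(z-o[2])/v[2]
def tri(c1,p1,c2,p2):
    o1,v1=ray(c1,p1);o2,v2=ray(c2,p2)
    s=np.linalg.lstsq(np.c_[v1,-v2],o2-o1,rcond=None)[0]
    a,b=o1+v1*s[0],o2+v2*s[1]; return (a+b)/2, np.linalg.norm(a-b)
def proj(c,X):
    K,d,R,t=c; return cv2.projectPoints(np.array([X],float),cv2.Rodrigues(R)[0],t,K,d)[0][0,0]
E
python3 - <<'E'
import cv2,numpy as np
s=cv2.imread('pics/scene0.png');t=cv2.imread('pics/top0.png')
a=cv2.resize(s[190:340,195:355],None,fx=4.9,fy=4,interpolation=cv2.INTER_CUBIC)
a=cv2.resize(s[190:340,195:355],None,fx=4,fy=4,interpolation=cv2.INTER_CUBIC);cv2.imwrite('pics/sc_crop.png',a)
b=cv2.resize(t[180:375,280:460],None,fx=3,fy=3,interpolation=cv2.INTER_CUBIC);cv2.imwrite('pics/top_crop.png',b)
for n,im,roi in(('scene',s,(195,190,160,150)),('top',t,(280,180,180,195))):
    x,y,w,h=roi
    m=(im[y:y+h,x:x+w].max(2)<28).astype(np.uint8)
    k,l,st,ce=cv2.connectedComponentsWithStats(m)
    for i in range(1,k):
        if st[i,4]>40: print(n,'black',st[i],ce[i]+[x,y])
    g=im[y:y+h,x:x+w].astype(int); m=((g.max(2)-g.min(2)<14)&(g.max(2)>130)&(g.max(2)<215)).astype(np.uint8)
    k,l,st,ce=cv2.connectedComponentsWithStats(m)
    for i in range(1,k):
        if st[i,4]>60: print(n,'grey',st[i],ce[i]+[x,y])
# plate
for n,im,(x,y,w,h) in(('scene',s,(300,120,150,100)),('top',t,(125,265,150,140))):
    g=im[y:y+h,x:x+w].astype(int)
    m=((g.max(2)-g.min(2)<20)&(g.max(2)<110)).astype(np.uint8)
    cs,_=cv2.findContours(m,cv2.RETR_EXTERNAL,cv2.CHAIN_APPROX_NONE);c=max(cs,key=cv2.contourArea)
    print(n,cv2.contourArea(c),(cv2.approxPolyDP(cv2.convexHull(c),4,True)[:,0]+[x,y]).tolist())
E
```

```text
scene grey [ 22  18 104  42 656] [262.69664634 234.14786585]
scene grey [101  63  31  18 263] [311.03802281 261.97718631]
scene grey [ 28  65  33  26 526] [239.18631179 267.46007605]
scene grey [  28  104  118   43 2790] [279.60681004 314.9702509 ]
top grey [ 61  24  30  29 498] [355.34136546 218.24096386]
top grey [121  47  31  30 165] [416.46666667 241.73939394]
top grey [129  54  16  15 175] [416.46857143 241.37714286]
scene 5034.5 [[389, 134], [429, 178], [428, 186], [355, 210], [320, 153]]
top 92.5 [[250, 296], [236, 392]]
```

```bash
sleep 1
```

```text
(no output)
```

View pics/sc_crop.png

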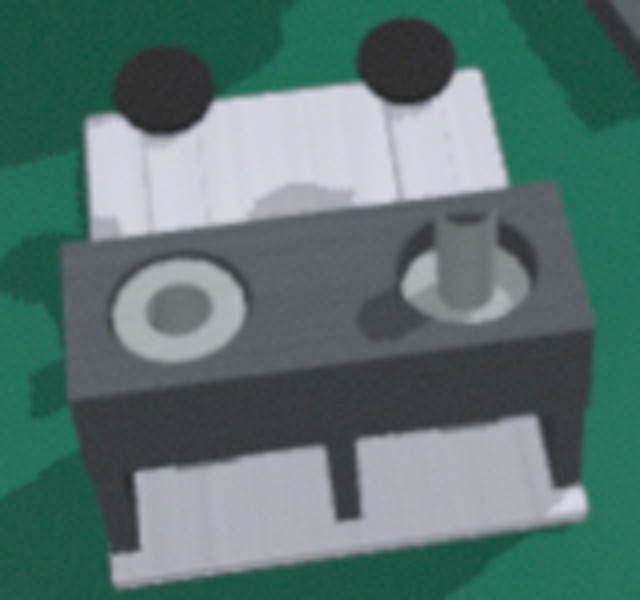

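View pics/top_crop.png

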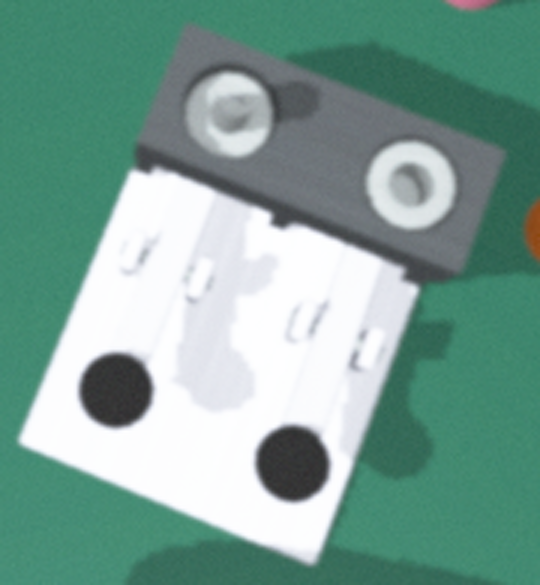

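The crops show both nests clearly: the bushing ring is at scene-crop (180,309) and top-crop (411,185). Its pad is at scene-crop (164,90) and top-crop (293,463).

```bash
cat > m.py <<'E'
from plant import imaging
from h import *
S=cam(imaging,'scene');T=cam(imaging,'top')
s=cv2.imread('pics/scene0.png');t=cv2.imread('pics/top0.png')
print('white/green samples', s[212,236],s[267,228],s[270,275],t[334,377],t[241,405],t[235,385],t[340,200],t[300,120],s[170,375],s[195,395],s[120,380])
def blob(im,seed,cond,r=30):
    x,y=seed; x0,y0=x-r,y-r
    g=im[y0:y+r,x0:x+r].astype(int); m=cond(g).astype(np.uint8)
    k,l,st,ce=cv2.connectedComponentsWithStats(m)
    d=[np.hypot(*(ce[i]-r)) if st[i,4]>80 else 1e9 for i in range(1,k)]
    i=1+int(np.argmin(d)); c,_=cv2.findContours((l==i).astype(np.uint8),cv2.RETR_EXTERNAL,cv2.CHAIN_APPROX_NONE)
    c=max(c,key=len); e=cv2.fitEllipse(cv2.convexHull(c)); return np.array(e[0])+[x0,y0], e[1]
dark=lambda g:g.max(2)<58
neu=lambda lo:(lambda g:(g.max(2)>lo)&(g.max(2)-g.min(2)<25))
P={}
for n,ss,tt,cs,ct in (('pad_b',(236,212),(377,334),dark,dark),('pad_p',(297,205),(318,310),dark,dark),
                ('ring',(240,267),(417,241),neu(120),neu(140))):
    a,ea=blob(s,ss,cs,22); b,eb=blob(t,tt,ct,22)
    X,e=tri(S,a,T,b); print(n,a.round(1),np.round(ea,1),b.round(1),np.round(eb,1),'tri',X.round(4),'gap',round(e,4)); P[n]=(X,b)
for n,z in(('pad_b',.061),('pad_p',.061),('ring',.102)): print(n,'top@z',onz(T,P[n][1],z).round(4))
E
python3 m.py
```

```text
white/green samples [50 47 45] [178 176 169] [102  97  92] [52 53 51] [228 227 222] [122 117 112] [122 117 111] [117 141  69] [103  99  93] [65 60 58] [66 83 23]
pad_b [235.4 212. ] [20.6 24.1] [377. 334.] [20.  21.1] tri [ 0.4513 -0.0263  0.0579] gap 0.0002
pad_p [296.  204.7] [20.2 22.7] [318.3 309.6] [20.2 20.6] tri [0.4881 0.0626 0.0576] gap 0.0
ring [239.4 267.4] [25.9 33.4] [416.5 241.3] [29.5 30.2] tri [ 0.5869 -0.0821  0.0986] gap 0.0005
pad_b top@z [ 0.4514 -0.0258  0.061 ]
pad_p top@z [0.488  0.0627 0.061 ]
ring top@z [ 0.5863 -0.0816  0.102 ]
```

The bushing, pad and nest geometry agrees: the pads are 96.2 mm apart (96 expected), pad to nest is 146 mm (148 expected), and both yaws come out at -22.4°. Next I measure the plate corners.

Run:
```python
from plant import imaging
from h import *
S=cam(imaging,'scene');T=cam(imaging,'top')
s=cv2.imread('pics/scene0.png');t=cv2.imread('pics/top0.png')
print('cam pos',(-S[2].T@S[3]).round(3),(-T[2].T@T[3]).round(3))
def quad(im,x,y,w,h,lo,hi):
    g=im[y:y+h,x:x+w].astype(int); m=((g.max(2)-g.min(2)<25)&(g.max(2)>lo)&(g.max(2)<hi)).astype(np.uint8)
    m=cv2.morphologyEx(m,cv2.MORPH_OPEN,np.ones((5,5)))
    c,_=cv2.findContours(m,cv2.RETR_EXTERNAL,cv2.CHAIN_APPROX_NONE);c=max(c,key=cv2.contourArea);hu=cv2.convexHull(c)
    for e in range(2,20):
        p=cv2.approxPolyDP(hu,e,True)
        if len(p)==4:break
    return p[:,0]+[x,y],cv2.contourArea(c)
a=quad(s,300,120,145,100,80,130);b=quad(t,125,265,150,140,90,160);print(a,b)
for p in b[0]:
    X=onz(T,p,.03); q=proj(S,X); j=np.argmin(np.hypot(*(a[0]-q).T)); Y,e=tri(S,a[0][j],T,p)
    print(p,X.round(4),'proj',q.round(1),a[0][j],'tri',Y.round(4),round(e,4))
print('second plate in scene'); 
for p in((467,31),(535,72),(480,98),(402,58)): print(onz(S,p,.03).round(3))
cv2.imwrite('pics/pl_s.png',cv2.resize(s[120:220,300:445],None,fx=4,fy=4));cv2.imwrite('pics/pl_t.png',cv2.resize(t[265:405,125:275],None,fx=4,fy=4))
```

```text
cam pos [ 0.999 -0.221  0.622] [0.465 0.082 0.841]
(array([[427, 176],
       [356, 201],
       [323, 152],
       [390, 135]]), 4152.0) (array([[159, 284],
       [251, 297],
       [236, 392],
       [141, 379]]), 9297.5)
[159 284] [0.5292 0.3124 0.03  ] proj [429.  177.3] [427 176] tri [0.528  0.3101 0.0336] 0.003
[251 297] [0.5087 0.1678 0.03  ] proj [356.3 200.4] [356 201] tri [0.5086 0.1677 0.0287] 0.0006
[236 392] [0.3647 0.1876 0.03  ] proj [320.2 151.6] [323 152] tri [0.3658 0.19   0.0286] 0.0052
[141 379] [0.3846 0.3322 0.03  ] proj [387.9 132.6] [390 135] tri [0.3848 0.336  0.0226] 0.0036
second plate in scene
[0.137 0.791 0.03 ]
[0.375 0.782 0.03 ]
[0.389 0.582 0.03 ]
[0.165 0.547 0.03 ]
```

```bash
sleep 1
```

```text
(no output)
```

View pics/pl_t.png

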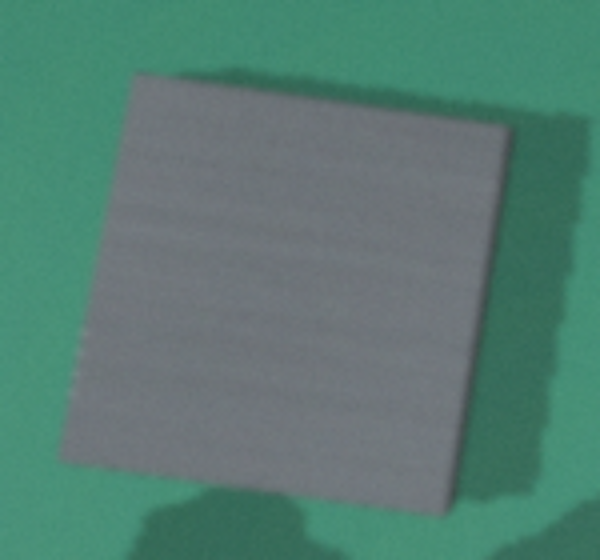

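The plate centre is about (0.447, 0.250), with 146 mm edges and its top triangulated at about 0.028 m. The dark slab near (0.27, 0.68) is about 220 mm across, so it is a look-alike. Next I check reachability for each phase.

Run:
```python
from plant import bot,solver
import numpy as np
for n,p in(('padhi',(.4513,-.026,.16)),('padlo',(.4513,-.026,.054)),('bush',(.587,-.082,.135)),('bushhi',(.587,-.082,.25)),('plate',(.447,.25,.067)),('platehi',(.447,.25,.2))):
    for y in(-.391,2.75,1.18,-1.96):
        q=solver.inverse_kinematics(list(p),[np.pi,0,y]); print(n,y,None if q is None else np.round(q,2))
```

```text
padhi -0.391 [-0.7   0.26  0.79  2.12 -0.25  0.86 -1.73]
padhi 2.75 [-0.5   0.22  0.55  2.11 -0.15  0.85  1.32]
padhi 1.18 [-0.62  0.24  0.69  2.12 -0.2   0.85 -0.2 ]
padhi -1.96 [ 0.91  0.38 -1.08  2.07  0.42  0.93  2.36]
padlo -0.391 [-0.7   0.54  0.84  2.18 -0.64  0.68 -1.37]
padlo 2.75 [-0.37  0.42  0.42  2.18 -0.3   0.6   1.44]
padlo 1.18 [-0.49  0.45  0.56  2.18 -0.41  0.62 -0.02]
padlo -1.96 [ 0.87  0.66 -1.09  2.14  0.82  0.84  2.02]
bush -0.391 [-0.57  0.65  0.92  1.8  -0.6   1.   -1.37]
bush 2.75 [-0.3   0.51  0.51  1.79 -0.31  0.91  1.52]
bush 1.18 [-0.41  0.55  0.67  1.8  -0.41  0.94  0.04]
bush -1.96 [ 0.85  0.74 -1.09  1.76  0.72  1.11  2.28]
bushhi -0.391 [-0.63  0.5   0.99  1.7  -0.45  1.19 -1.49]
bushhi 2.75 [-0.38  0.39  0.61  1.69 -0.24  1.14  1.48]
bushhi 1.18 [-0.46  0.41  0.72  1.69 -0.3   1.14 -0.05]
bushhi -1.96 [ 0.86  0.56 -1.08  1.65  0.52  1.25  2.42]
plate -0.391 [-1.07  0.52  0.62  2.03 -0.45  0.72 -2.13]
plate 2.75 [-0.67  0.45  0.12  2.02 -0.08  0.68  0.68]
plate 1.18 [-0.88  0.47  0.38  2.03 -0.27  0.69 -0.72]
plate -1.96 [-0.44  0.45 -0.16  2.01  0.11  0.69  2.08]
platehi -0.391 [-1.13  0.3   0.67  1.94 -0.22  0.98 -2.32]
platehi 2.75 [-0.7   0.25  0.15  1.93 -0.05  0.97  0.65]
platehi 1.18 [-0.93  0.26  0.42  1.94 -0.13  0.97 -0.84]
platehi -1.96 [-0.49  0.25 -0.09  1.92  0.03  0.97  2.16]
```

Run:
```python
from plant import bot,grip,monitor,imaging
import numpy as np,cv2
o=[np.pi,0,2.75]
bot.goto([.451,-.026,.19],o); grip(0.0,20)
bot.move_straight([.451,-.026,.095],speed=.15)
f0=monitor.observe(); print(f0['t'],f0['contact_force'].round(1),f0['eef_pos'].round(4),f0['gripper_width'])
for z in (.080,.070,.062,.056,.053):
    r=bot.move_straight([.451,-.026,z],speed=.04,until_force=45)
    s=monitor.observe(); print(round(s['t'],2),r,s['eef_pos'].round(4),s['contact_force'].round(1),flush=True)
    if r: break
cv2.imwrite('pics/press_s.png',imaging.read_camera('scene'));
```

```text
4.6167 [ 1.  -0.4  0.2] [ 0.4514 -0.0261  0.0956] 0.0005757386253859043
5.14 False [ 0.451  -0.0259  0.0799] [-0.7  0.4  0.6]
5.54 False [ 0.451  -0.026   0.0699] [ 0.7 -0.3  0.3]
5.89 False [ 0.4509 -0.0259  0.0619] [-1.7  0.2  1.6]
6.19 False [ 0.4511 -0.026   0.0563] [-6.7  1.2 15.7]
6.44 False [ 0.4514 -0.0261  0.0547] [-21.    1.8  67.5]
```

```bash
sleep 1
```

```text
(no output)
```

View pics/press_s.png

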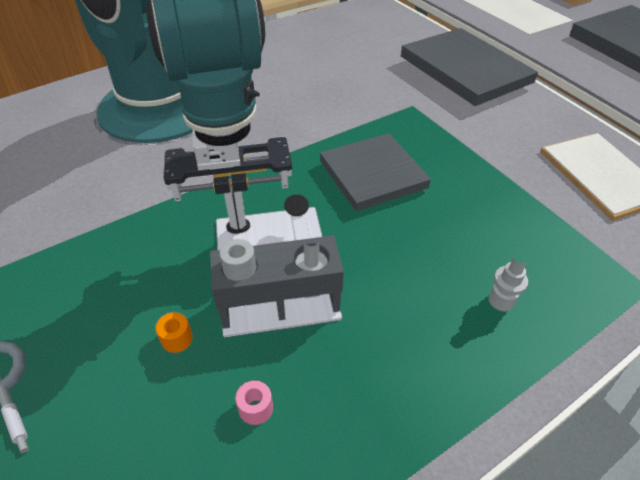

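The bushing is raised: its tube stands proud at scene (238,258) and the plug is unchanged. I back off the pad and look at the bushing from two wrist positions.

Run:
```python
from plant import bot,grip,monitor,imaging
from h import *
bot.move_straight([.451,-.026,.12],speed=.15)
bot.move_straight([.451,-.026,.2],speed=.2)
sx=np.array([.9243,-.3816]);sy=np.array([.3816,.9243]); b=np.array([.587,-.082])
for i,k in enumerate((-.04,.04)):
    p=b-.05*sy+k*sx
    if i==0:
        bot.goto([*p,.26],[np.pi,0,1.18]); grip(.094)
    else: bot.move_straight([*p,.26],speed=.15)
    bot.pause(.3)
    o=monitor.observe(); im=imaging.read_camera('wrist'); cv2.imwrite(f'pics/w{i}.png',im)
    json.dump({k:np.array(o[k]).tolist() for k in('eef_pos','tcp_rot')},open(f'w{i}.json','w')); print(o['t'],o['eef_pos'].round(4),o['tcp_rot'].round(3),o['contact_force'].round(1))
cv2.imwrite('pics/top1.png',imaging.read_camera('top'));cv2.imwrite('pics/scene1.png',imaging.read_camera('scene'))
```

```text
10.5917 [ 0.5309 -0.1129  0.26  ] [-3.142 -0.     1.18 ] [-0.5 -1.1  0.1]
11.625 [ 0.6047 -0.1431  0.2603] [ 3.141e+00 -1.000e-03  1.180e+00] [ 0.4  0.2 -0.3]
```

```bash
sleep 1
```

```text
(no output)
```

View pics/w0.png

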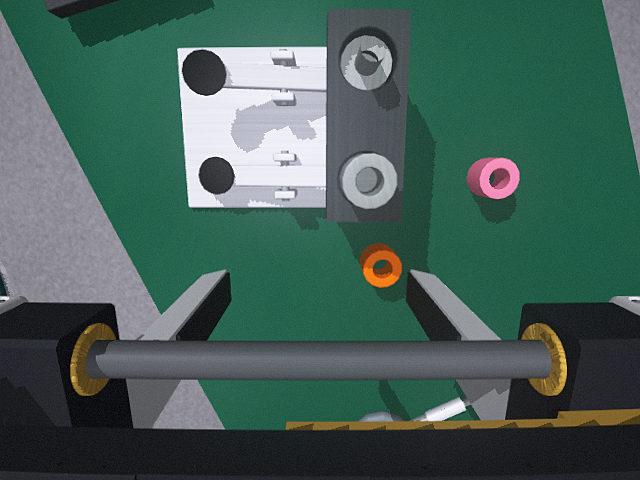

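View pics/w1.png

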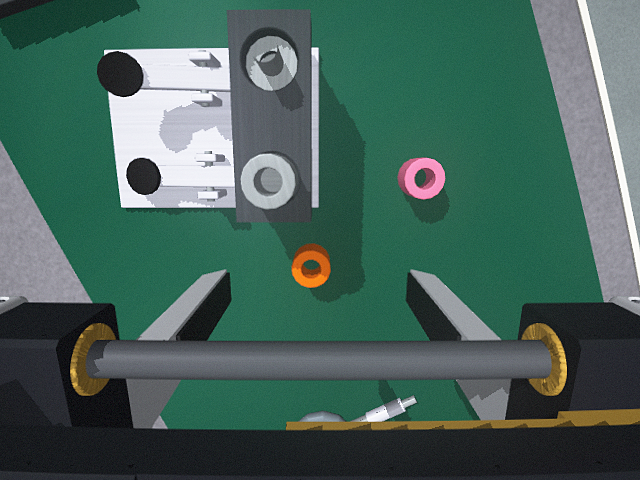

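View pics/scene1.png

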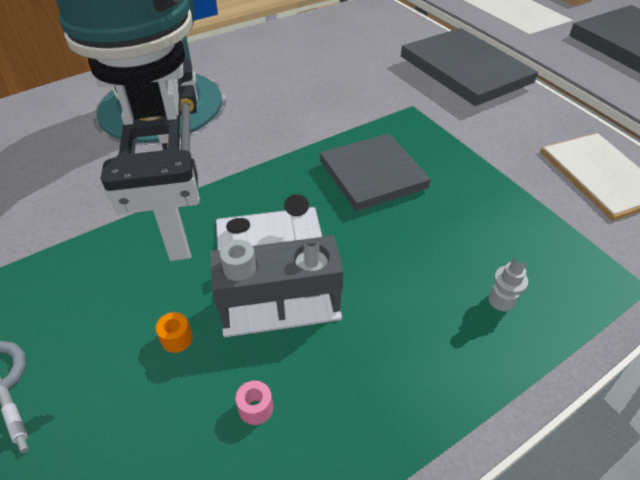

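In both wrist views the raised bushing's top ring is clear, at about (369,180) and (268,180). The scene view shows it still up at (238,258) with its pad down.

```bash
python3 - <<'E'
from plant import imaging
from h import *
C=[];E=[];B=[]
for i,(x,y) in enumerate(((369,180),(268,180))):
    im=cv2.imread(f'pics/w{i}.png'); o=json.load(open(f'w{i}.json')); C.append(cam(imaging,'wrist',o))
    r=40; g=cv2.cvtColor(im[y-r:y+r,x-r:x+r],cv2.COLOR_BGR2GRAY)
    v=g[:,:].astype(int); sat=(im[y-r:y+r,x-r:x+r].max(2).astype(int)-im[y-r:y+r,x-r:x+r].min(2))
    print('row profile',v[40,0:80:2])
    m=((v>150)&(sat<30)).astype(np.uint8)
    k,l,st,ce=cv2.connectedComponentsWithStats(m)
    cand=[j for j in range(1,k) if st[j,4]>300]; j=min(cand,key=lambda j:np.hypot(*(ce[j]-r)))
    m=(l==j).astype(np.uint8)
    cs,h=cv2.findContours(m,cv2.RETR_CCOMP,cv2.CHAIN_APPROX_NONE)
    out=max(cs,key=cv2.contourArea); e=cv2.fitEllipse(out); E.append(np.array(e[0])+[x-r,y-r])
    print(i,'outer',E[-1].round(1),np.round(e[1],1))
    for c,hh in zip(cs,h[0]):
        if hh[3]>=0 and len(c)>20: e2=cv2.fitEllipse(c); B.append(np.array(e2[0])+[x-r,y-r]); print('inner',B[-1].round(1),np.round(e2[1],1))
    cv2.drawContours(im,[out+[x-r,y-r]],-1,(0,0,255),1); cv2.imwrite(f'pics/wm{i}.png',cv2.resize(im[y-50:y+50,x-50:x+50],None,fx=5,fy=5))
X,e=tri(C[0],E[0],C[1],E[1]);print('outer tri',X.round(4),e)
for i in(0,1):print(onz(C[i],E[i],.134).round(4))
if len(B)==2: X,e=tri(C[0],B[0],C[1],B[1]);print('bore tri',X.round(4),e)
# block corners near: w0 (327,219),(402,221); w1 (236,219),(311,221)
for a,b in(((327,219),(236,219)),((402,221),(311,221))): print('blk',tri(C[0],a,C[1],b)[0].round(4))
S=cam(imaging,'scene')
E
python3 - <<'E'
import cv2,numpy as np
cv2.imwrite('pics/wm.png',np.hstack([cv2.resize(cv2.imread(f'pics/wm{i}.png'),(400,400)) for i in(0,1)]))
E
```

```text
row profile [101  92  94 101  83  86 113 189 189 185 187 187 187 148 138 134 135 134
 134 141 130 132 131 134  93  72  92 101 193 185 180 174 185 181  97  83
  89  70  62  68]
0 outer [369.2 180.4] [53.  54.3]
inner [369.2 180.7] [29.5 30.5]
row profile [241 241 245 180  92  97 118 196 193 194 191 197 185  80  88  90 100 148
 149 149 144 146 141 141 143 140 137 172 203 189 184 188 185 169  79  71
  65  82  87  89]
1 outer [267.4 180.7] [52.8 54.6]
inner [267.3 181.1] [29.3 30.1]
outer tri [ 0.5878 -0.0825  0.1322] 5.868392196591305e-05
[ 0.5876 -0.0823  0.134 ]
[ 0.588  -0.0826  0.134 ]
bore tri [ 0.5876 -0.0827  0.1327] 6.0927815711573396e-05
blk [ 0.5448 -0.1024  0.1065]
blk [ 0.6049 -0.129   0.1067]
```

```bash
sleep 1.5
```

```text
(no output)
```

View pics/wm.png

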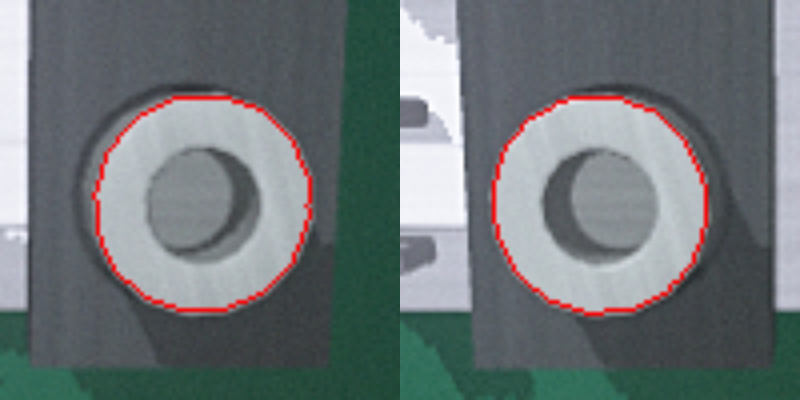

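The contours fit well. The bushing axis is at (0.5878, -0.0825) and its top at 0.132–0.134 m (0.134 expected). The block top is about 0.104–0.1065 m. I grasp with the tips at about 0.111 m, clear of the block.

Run:
```python
from plant import bot,grip,monitor,imaging
import numpy as np,cv2
o=[np.pi,0,1.18]; b=[.5878,-.0825]
bot.move_straight([*b,.2],ori=o,speed=.2)
r=bot.move_straight([*b,.136],speed=.08,until_force=12)
s=monitor.observe(); print(s['t'],r,s['eef_pos'].round(4),s['contact_force'].round(1))
if not r:
    w=grip(0.0,35); s=monitor.observe(); print(w,s['gripper_width'],s['contact_force'].round(1))
    cv2.imwrite('pics/g_s.png',imaging.read_camera('scene'))
    bot.move_straight([*b,.18],speed=.08); bot.move_straight([*b,.24],speed=.15)
    s=monitor.observe(); print(s['t'],s['gripper_width'],s['eef_pos'].round(4),s['contact_force'].round(1))
    cv2.imwrite('pics/l_s.png',imaging.read_camera('scene'));cv2.imwrite('pics/l_w.png',imaging.read_camera('wrist'))
```

```text
13.3083 False [ 0.588  -0.0826  0.1364] [ 0.8 -0.1 -0.2]
False 0.04339701298995661 [-1.2  0.2  0.9]
15.45 0.043882877780038985 [ 0.5875 -0.0823  0.2392] [ 0.5 -0.6 -2.7]
```

```bash
sleep 1
```

```text
(no output)
```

View pics/l_s.png

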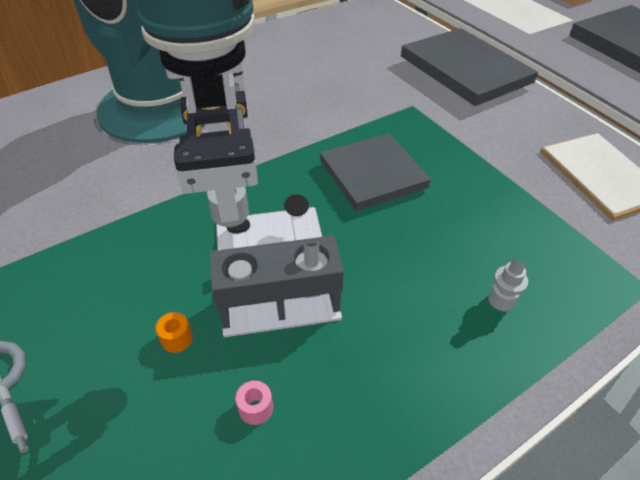

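View pics/l_w.png

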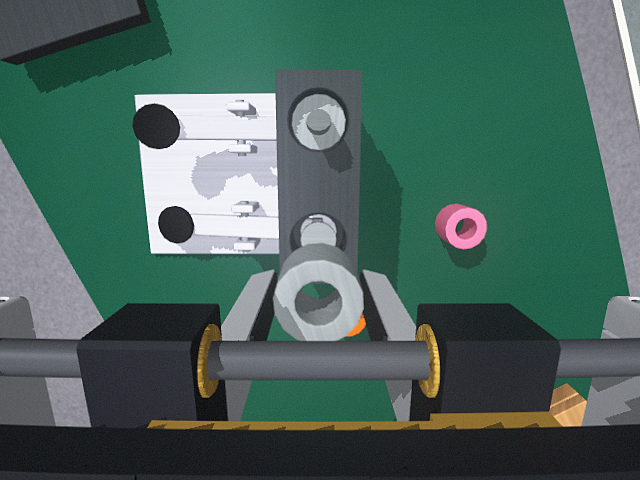

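The bushing is held: the opening is 43.9 mm, the load is about -2.7 N, and it shows between the fingers at wrist (318,295). The nest is empty except for the pin, and the plug is still down. I carry it over the plate and take two wrist views of the plate's edges on the way.

```bash
python3 - <<'E'
from plant import bot,grip,monitor,imaging
from h import *
sy=np.array([.3816,.9243]); c=np.array([.447,.25])
for i,p in enumerate((c-.11*sy+np.array([.045,-.02]),c-.11*sy-np.array([.045,-.02]))):
    bot.goto([*p,.25],[np.pi,0,1.18]) if i==0 else bot.move_straight([*p,.25],speed=.2)
    bot.pause(.2); o=monitor.observe(); im=imaging.read_camera('wrist'); cv2.imwrite(f'pics/p{i}.png',im)
    json.dump({k:np.array(o[k]).tolist() for k in('eef_pos','tcp_rot')},open(f'p{i}.json','w')); print(o['t'],o['gripper_width'],o['eef_pos'].round(4))
E
python3 - <<'E'
import cv2,numpy as np
cv2.imwrite('pics/pp.png',np.hstack([cv2.resize(cv2.imread(f'pics/p{i}.png'),(400,300)) for i in(0,1)]))
E
```

```text
16.7417 0.043860478211254494 [0.4506 0.1274 0.25  ]
17.6333 0.043445811172674924 [0.3606 0.1679 0.2499]
```

```bash
sleep 1.5
```

```text
(no output)
```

View pics/pp.png

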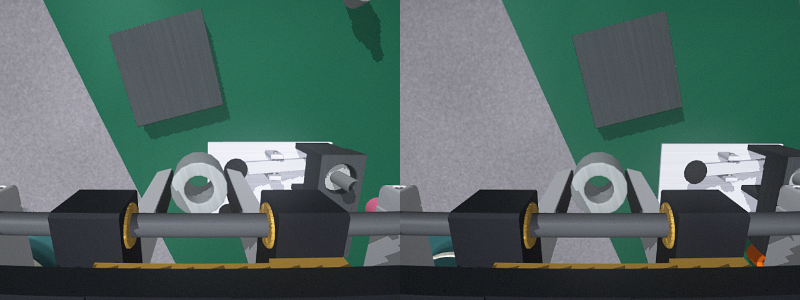

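Both views show the whole plate, with corners at about (110,37), (200,10), (223,105), (138,126) in the half-size first image.

Run:
```python
from plant import imaging
from h import *
Q=[];C=[]
for i,(x,y,w,h) in enumerate(((140,0,250,225),(225,0,270,230))):
    im=cv2.imread(f'pics/p{i}.png');C.append(cam(imaging,'wrist',json.load(open(f'p{i}.json'))))
    if i==1:x+=20
    g=im[y:y+h,x:x+w].astype(int); m=((g.max(2)-g.min(2)<25)&(g.max(2)<120)&(g.max(2)>62)).astype(np.uint8)
    m=cv2.morphologyEx(m,cv2.MORPH_OPEN,np.ones((7,7)))
    c,_=cv2.findContours(m,cv2.RETR_EXTERNAL,cv2.CHAIN_APPROX_NONE);c=max(c,key=cv2.contourArea);hu=cv2.convexHull(c)
    for e in range(3,25):
        p=cv2.approxPolyDP(hu,e,True)
        if len(p)==4:break
    q=p[:,0]+[x,y]; q=q[np.argsort(np.arctan2(*(q-q.mean(0)).T))]; Q.append(q); print(q.tolist(),cv2.contourArea(c))
P=[]
for a,b in zip(*Q):
    X,e=tri(C[0],a,C[1],b); P.append(X); print(a,b,X.round(4),round(e,4))
P=np.array(P);print('mean',P.mean(0).round(4),'edges',[np.linalg.norm(P[i]-P[i-1]).round(4) for i in range(4)])
for i in(0,1): print(np.mean([onz(C[i],q,.03) for q in Q[i]],0).round(4))
```

```text
[[176, 55], [219, 201], [355, 167], [322, 15]] 22942.0
[[276, 57], [312, 203], [450, 170], [425, 19]] 22835.0
[176  55] [276  57] [0.3861 0.3349 0.0254] 0.0002
[219 201] [312 203] [0.3633 0.1885 0.0273] 0.0008
[355 167] [450 170] [0.509  0.1662 0.0298] 0.0004
[322  15] [425  19] [0.5319 0.3111 0.0284] 0.0002
mean [0.4476 0.2502 0.0277] edges [np.float64(0.1478), np.float64(0.1481), np.float64(0.1474), np.float64(0.1468)]
[0.4479 0.2494 0.03  ]
[0.4475 0.25   0.03  ]
```

The plate centre is (0.4477, 0.250), its top is 28–30 mm up and its edges are 147–148 mm. Contact should come at TCP z ≈ 0.068, so I set it down under force guard.

Run:
```python
from plant import bot,grip,monitor,imaging
import numpy as np,cv2
c=[.4477,.25]; o=[np.pi,0,1.18]
bot.move_straight([*c,.2],ori=o,speed=.2)
bot.move_straight([*c,.085],speed=.12); bot.pause(.2)
r=bot.move_straight([*c,.064],speed=.02,until_force=6)
s=monitor.observe(); print(s['t'],r,s['eef_pos'].round(4),s['contact_force'].round(1),s['gripper_width'])
cv2.imwrite('pics/d_s.png',imaging.read_camera('scene'));cv2.imwrite('pics/d_t.png',imaging.read_camera('top'))
```

```text
20.5833 True [0.4476 0.25   0.0682] [-0.1  0.9  5.7] 0.04356060378207384
```

```bash
sleep 1
```

```text
(no output)
```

View pics/d_s.png

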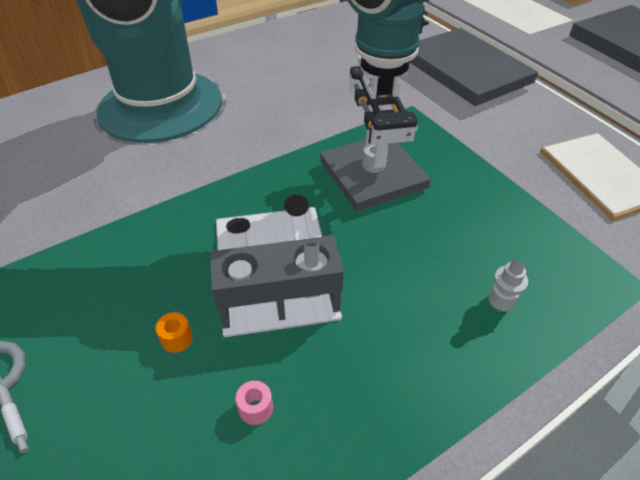

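Contact came at TCP z 0.0682, as predicted. The bushing stands on the plate at scene (375,160), so I release it, back off and check.

Run:
```python
from plant import bot,grip,monitor,imaging
from h import *
grip(.094); bot.pause(.3)
bot.move_straight([.4477,.25,.2],speed=.12)
sy=np.array([.3816,.9243])
for i,k in enumerate((-.04,.04)):
    p=np.array([.4477,.25])-.06*sy+k*np.array([.9243,-.3816])
    bot.move_straight([*p,.25],speed=.2); bot.pause(.2)
    o=monitor.observe(); im=imaging.read_camera('wrist'); cv2.imwrite(f'pics/f{i}.png',im)
    json.dump({k:np.array(o[k]).tolist() for k in('eef_pos','tcp_rot')},open(f'f{i}.json','w'))
print(o['t'],o['contact_force'].round(1))
s=imaging.read_camera('scene');cv2.imwrite('pics/f_s.png',s)
a=[cv2.resize(cv2.imread(f'pics/f{i}.png'),(400,300)) for i in(0,1)]
a2=[cv2.resize(s[110:222,310:460],(400,300)),cv2.resize(s[190:340,195:355],(400,300))]
cv2.imwrite('pics/fin.png',np.vstack([np.hstack(a),np.hstack(a2)]))
```

```text
24.7333 [ 0.6 -0.  -0.1]
```

```bash
sleep 1.5
```

```text
(no output)
```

View pics/fin.png

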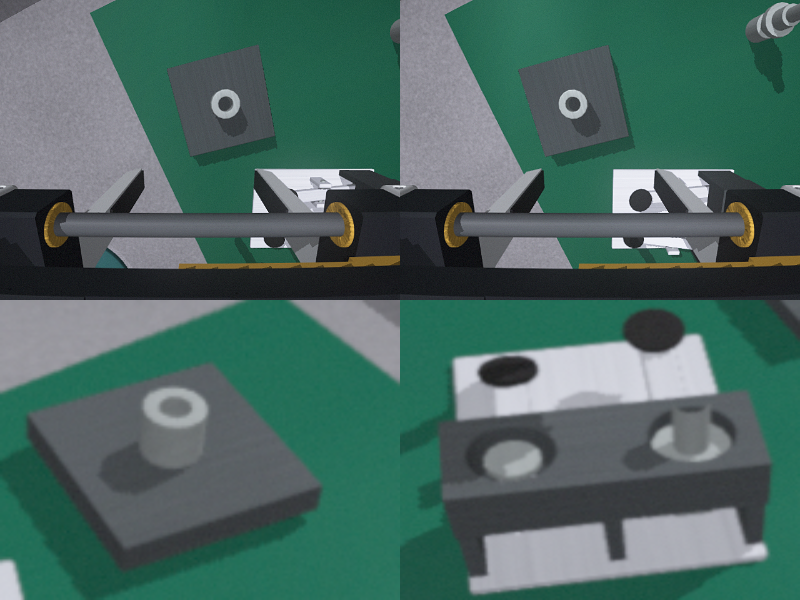

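The bushing stands upright near the plate's middle, with its ring at about (450,207) and (1145-800,207) in full-size wrist pixels. The plug is still down in its nest. I triangulate once more, then hand in.

Run:
```python
from plant import imaging,monitor,ticket
from h import *
C=[];E=[]
for i,(x,y) in enumerate(((450,207),(345,207))):
    im=cv2.imread(f'pics/f{i}.png');C.append(cam(imaging,'wrist',json.load(open(f'f{i}.json'))));r=35
    m=(im[y-r:y+r,x-r:x+r].min(2)>150).astype(np.uint8)
    c,_=cv2.findContours(m,cv2.RETR_EXTERNAL,cv2.CHAIN_APPROX_NONE);e=cv2.fitEllipse(max(c,key=cv2.contourArea));E.append(np.array(e[0])+[x-r,y-r]);print(E[-1].round(1),np.round(e[1],1))
X,e=tri(C[0],E[0],C[1],E[1]);print('bushing top',X.round(4),e)
s=monitor.observe();print(s['t'],s['contact_force'].round(1),s['gripper_width'])
if abs(X[2]-.066)<.006 and np.hypot(X[0]-.4477,X[1]-.25)<.02: ticket.sign_off();print('signed')
```

```text
Traceback (most recent call last):
ValueError: max() iterable argument is empty
```

Run:
```python
from plant import imaging,monitor,ticket
from h import *
C=[];E=[]
for i,(x,y) in enumerate(((450,207),(345,207))):
    im=cv2.imread(f'pics/f{i}.png');C.append(cam(imaging,'wrist',json.load(open(f'f{i}.json'))));r=35
    g=cv2.cvtColor(im[y-r:y+r,x-r:x+r],cv2.COLOR_BGR2GRAY); th,m=cv2.threshold(g,0,255,cv2.THRESH_OTSU); print('otsu',th,g.max())
    c,_=cv2.findContours(m,cv2.RETR_EXTERNAL,cv2.CHAIN_APPROX_NONE);e=cv2.fitEllipse(max(c,key=cv2.contourArea));E.append(np.array(e[0])+[x-r,y-r]);print(E[-1].round(1),np.round(e[1],1))
X,e=tri(C[0],E[0],C[1],E[1]);print('bushing top',X.round(4),e)
s=monitor.observe();print(s['t'],s['contact_force'].round(1),s['gripper_width'])
if abs(X[2]-.066)<.006 and np.hypot(X[0]-.4477,X[1]-.25)<.02: ticket.sign_off();print('signed')
```

```text
otsu 67.0 93
[452.4 203.9] [72.8 83.1]
otsu 73.0 96
[334.9 199.5] [57.5 63. ]
bushing top [0.4869 0.2105 0.1663] 0.0029107674482349586
24.8333 [ 1.   0.1 -0.1] 0.09399533204595215
```

The montage scale was 1.6, not 2, so my seeds were off. The ring is at (360,165) and (275,166).

Run:
```python
from plant import imaging,monitor,ticket
from h import *
C=[];E=[]
for i,(x,y) in enumerate(((360,165),(275,166))):
    im=cv2.imread(f'pics/f{i}.png');C.append(cam(imaging,'wrist',json.load(open(f'f{i}.json'))));r=35
    m=(im[y-r:y+r,x-r:x+r].min(2)>150).astype(np.uint8)
    c,_=cv2.findContours(m,cv2.RETR_EXTERNAL,cv2.CHAIN_APPROX_NONE);e=cv2.fitEllipse(max(c,key=cv2.contourArea));E.append(np.array(e[0])+[x-r,y-r]);print(E[-1].round(1),np.round(e[1],1))
X,e=tri(C[0],E[0],C[1],E[1]);print('bushing top',X.round(4),e)
s=monitor.observe();print(s['t'],s['contact_force'].round(1),s['gripper_width'])
if abs(X[2]-.066)<.006 and np.hypot(X[0]-.4477,X[1]-.25)<.02: ticket.sign_off();print('signed')
```

```text
[360.6 165.6] [43.9 45.5]
[276.2 166.2] [44.2 45.5]
bushing top [0.4483 0.2495 0.0648] 0.00018622152400451855
24.8333 [ 1.   0.1 -0.1] 0.09399533204595215
the job is handed in; nothing more can be done
signed
```

The bushing is standing upright on the small iron plate and the job is handed in at about 25 s; no verdict is reported. I pressed its pad to the stop, let go, gripped the raised bushing and lowered it onto the plate until I felt contact. I then released it and backed the arm off.

**Last checks**
- **Position:** the bushing's top is at (0.448, 0.250, 0.065), which is 1 mm from the plate centre. The expected height is 0.066 m.
- **Plug:** the stepped plug looked unmoved in its nest in the scene picture; I did not measure it.
- **Clearance:** the gripper is open and clear, with a force reading of about 1 N, which is its noise level.

**What disagreed**
- **Heights:** most camera heights came out 1–3 mm below the stated sizes (the block corners 2–3 mm above). That is about the calibration error, and contact on the plate came where the stated heights predicted, at TCP z 0.068.
- **Pressing force:** the press peaked at about 68 N, because my last short step overshot its 45 N stop. That is under the 120 N wrist limit, and the load was on the fingertips rather than the gripper body.
- **Final check:** my first two attempts at the last measurement used wrong picture positions. I corrected them before handing in.

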